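# Hang the dip basket on the drip stand's hook

### The job

Hang the wire dip basket by its black handle on the hook of the drip stand, under the strip lamp, so that it hangs freely and level at rest above the drip tray. Leave the other things on the bench where they are.

Things in the scene. Friction and masses are not known exactly. Their poses are not given: they have to be found in the camera images.
- basket: Steel wire basket 150 (x) x 85 (y) x 50 mm, 0.2 to 0.35 kg; origin: centre of its underside, z up; x points away from the robot within 0.5 rad. Over it a rigid black handle (bail), a 10 mm round bar in the plane y = 0; centre line (x,z) in mm: (-70,40), (-60,118), peak (0,130), (60,118), (70,40), straight between; a flat pad 36 x 16 x 10 mm at the peak.
- bail_peak (a point): Point on the underside of the flat pad at the middle (peak) of the bail, 125 mm above the basket's underside; this rests on the hook. Same axes as the basket.
- stand: Fixed drip stand: wooden base 12 mm thick, x -85 to 85, y -195 to 85 mm, with a steel drip tray, rim 30 mm high. Origin on the bench under the hook's seat, z up; x points away from the robot within 0.4 rad. A 14 mm post at (0,-65) mm carries the hook at its top. The lamp leaves no room for an upright gripper: hold the near half of the handle, tool leaning 30 to 45 degrees back.
- lamp (a point): Centre of the underside of the strip lamp over the hook, 313 mm above the bench, 128 mm above the hook's bar. The lamp is 75 mm (x) x 200 mm (y) x 26 mm, spanning the stand's x -38 to 38, y -175 to 25 mm, on an 18 mm column at (30,-150) mm. Axes as the stand.
- hook_tip (a point): Top of the hook's upturned tip, 199 mm above the bench, 14 mm above the level bar, at (0,50) mm in the stand's frame. The hook is a flat steel bar, 14 mm wide (x) and 10 mm thick, running level along the stand's +y (the robot's left) from the post to y = 46 mm, then turning up (8 mm thick): open towards +y.
- hook_seat (a point): Seat of the hook: top of the level bar, midway between post and upturned tip, 185 mm above the bench. Same axes as the stand.
- dish: White ceramic dish, 100 mm across, 24 mm high; origin under its centre. Bystander.
- block: Wooden block 90 x 70 x 35 mm with a steel stub 24 mm wide and 20 mm high on top; origin under its centre. Bystander.
- mug: Steel mug, 72 mm across, 75 mm high, its own handle at its +y; origin under its centre. Bystander.
- bottle: Blue plastic jar with white cap, 48 mm across, 80 mm high; origin under its centre. Bystander.
- hammer: Hammer lying along its x axis, head to +x, about 280 mm long and 35 mm high. Bystander.
There are look-alikes about, which are no part of the job. Leave any pink or red look-alike of the basket alone.

How it is judged:
By the outcome, as a careful person would: the job done as asked, in the order asked, and still so for the second after the job is handed in, with the robot touching nothing.
It also fails if it takes over 45 s, if anything falls off the work surface, if the arm or the gripper's body presses on something with over 40 N, if the wrist force passes 120 N, or if a joint passes its speed limit or range.

### The arm

A 6-joint arm with a two-finger parallel gripper is mounted at the origin on the work surface. World frame = base frame: x ahead of the robot, y to its left, z up, the work surface at z = 0. Lengths are in mm, angles in rad, forces in N, time in s.
With the tool pointing down it reaches from about 375 to 975 mm from the base axis. Payload 3.8 kg.
Tool frame: the origin (TCP) lies at the very end of the fingers, on their centre line; the grasp point (between the pads) lies 19 mm behind it; z points along the fingers, y is the direction in which the jaws open and shut (so a half turn about z gives the same grasp; the last joint's range is limited). The gripper opens to 88 mm and grips with 3 to 60 N. Pads are 18 mm wide; open, the fingers measure 123 mm over their backs; the gripper's body (75 mm by 187 mm) begins 45 mm behind the grasp point.
Start: joints at [1.066, 0.264, 1.604, -0, 1.274, -0.037], TCP at [304.37, 602.475, 238.706] pointing down, gripper open.
Joint ranges: [-2.63, 2.63], [-0.94, 2.18], [0.31, 2.57], [-1.31, 4.45], [0, 2.66], [-2.55, 2.55]. Speed limits (rad/s): [2.57, 2.57, 3.14, 3.14, 3.14, 3.14].

### API

Orientations are given as a unit quaternion [x, y, z, w].
In Python, from plant import monitor, cams, env gives the robot as it stands. The module is installed in compiled form; this text tells all that it offers.
- The arm moves only by the tool drive_tool, never from a script. Its argument "commands" is a list of rows, each a list of 2 entries, a list of its own where there are three numbers: the shift along the world's x, y, z normalised to -1 to 1, where 1 is 1000 mm, then the turn, a rotation vector about the world's x, y, z normalised to -1 to 1, where 1 is 180 degrees. A call has exactly 5 rows; each row is the pose to reach, as a shift and turn from the pose measured when the call began, turning the shorter way round; what a row does not reach only later rows make up. A row lasts 1/8 s, in which the tool goes at most 62.5 mm and 10.7 degrees, less where a joint would pass 70% of its speed; a pose out of reach is approached as far as the arm can. A call with a number of a shift or a turn outside -1 to 1 is refused whole. A call with a gripper value outside its range is refused whole. "fingers" is the closure, from 0 (fully open) to 1 (shut), set as the call begins (left out, the last holds). The fingers move at their own pace and stop on an object; the grip force is fixed at half the most. Time passes only in rows, so rows that repeat a pose let the fingers close, or fill a call up. It gives the time, the measured TCP pose, the force and the opening at its end, in the units of the state.
- monitor.state(): the state, without advancing time (a new reading comes with each control period).
- cams.capture(name): name is "scene" or "top" or "wrist"; returns a dict with "img" (480x640x3 uint8, red, green, blue), "range_z" (480x640 float32, mm along the optical axis (not along the pixel's ray), 0 where there is no reading), "fov_y" (degrees; the focal length in pixels is half the picture's height over the tangent of half this angle, whatever the lens; pixels are square), "cx", "cy" (the principal point, pixels), "D" ([k1, k2, p1, p2, k3] as OpenCV has them; the pictures are not rectified), "rvec" (rotation vector, rad) and "tvec" (3), from world to camera coordinates, as OpenCV has them; the wrist camera has in their place "T_tool_cam" (4x4, takes a point from camera to tool coordinates, whose origin is the TCP and whose axes are the flange's). Camera axes: x right, y down, z forward; pixel columns grow to the right and rows downward; lengths in mm; the calibration is good to about 2 mm. A picture is of the moment at which its call begins: read the wrist's pose just before it.
- env.close_job(): hands the job in, once; it reports no verdict.
The state is a dict: "t": time; "joint_pos": joint angles; "qd": joint speeds; "joint_efforts": joint torques, N m; "tool_pos": TCP position; "tool_rot": TCP orientation; "force": force on the tool from outside, world axes, zero at the start; "torque": the same for the moment, N m; "width": opening from 0.0 (shut) to 1.0 (fully open).
Only numpy, scipy, OpenCV 4.12 (cv2) and the standard library are available. Lean on these libraries where they do the work, as an engineer would, in place of code of your own. Each camera call takes 0.05 s, during which the arm holds its last target. There are 200 camera calls.

## Working session

There is one attempt and no reset: what is moved stays moved. The work goes in short steps, Python scripts to look and compute and a tool call to move; the robot and the scene stay as the last step left them, time stands still between calls to the robot, and variables do not carry over. Pictures are saved under pics/ and viewed, on a budget of 10 in all, crops included, one or two more only if the job needs it, and the job is handed in when it is done.

Besides the shell and the picture viewer there is one more tool, called after "Call:" by a JSON object that holds its "op" and its "data", one argument or row to a line. drive_tool: Moves the arm, as the interface text tells. Scaled input: -1 to 1 covers 1000 mm each way for a shift and 180 degrees each way for a turn. Its arguments: {"type":"object","properties":{"commands":{"type":"array","items":{"type":"array"}},"fingers":{"type":"number"}},"required":["commands"]}

```bash
mkdir -p pics; cat > h.py <<'E'
import numpy as np, cv2
from plant import monitor, cams, env
from scipy.spatial.transform import Rotation as R
def cap(n):
    s=monitor.state(); c=cams.capture(n); f=240/np.tan(np.radians(c["fov_y"])/2)
    c["K"]=np.array([[f,0,c["cx"]],[0,f,c["cy"]],[0,0,1.]]); c["Dd"]=np.array(c["D"],float)
    if "rvec" in c:
        Rm=cv2.Rodrigues(np.array(c["rvec"],float))[0]; t=np.array(c["tvec"],float).ravel()
        c["Rwc"]=Rm.T; c["o"]=-Rm.T@t
    else:
        T=np.array(c["T_tool_cam"]); Rt=R.from_quat(s["tool_rot"]).as_matrix()
        c["Rwc"]=Rt@T[:3,:3]; c["o"]=Rt@T[:3,3]+np.array(s["tool_pos"])
    return c
def rays(c,uv):
    p=cv2.undistortPoints(np.array(uv,float).reshape(-1,1,2),c["K"],c["Dd"]).reshape(-1,2)
    return np.c_[p,np.ones(len(p))]
def onplane(c,uv,z):
    d=rays(c,uv)@c["Rwc"].T; return c["o"]+d*((z-c["o"][2])/d[:,2])[:,None]
def cloud(c):
    # all pixels -> world points HxWx3, nan without a reading
    v,u=np.mgrid[:480,:640]; d=rays(c,np.c_[u.ravel(),v.ravel()])
    z=c["range_z"].ravel().astype(float); z[z<=0]=np.nan
    return ((d*z[:,None])@c["Rwc"].T+c["o"]).reshape(480,640,3)
def save(c,n): cv2.imwrite("pics/"+n,c["img"][:,:,::-1])
E
python3 - <<'E'
from h import *
for n in ("scene","top"):
    c=cap(n); save(c,n+"0.png"); print(n,c["o"].round(),c["Rwc"][:,2].round(2),c["D"],(c["range_z"]>0).mean())
s=monitor.state(); print(s["t"],s["tool_pos"],s["tool_rot"],s["force"],s["width"])
E
```

```text
scene [1193.   37. 1134.] [-0.58  0.14 -0.8 ] [0.03917768 0.         0.         0.         0.        ] 0.9961165364583333
top [ 287.  179. 1390.] [ 0.18  0.01 -0.98] [-0.0576168  0.         0.         0.         0.       ] 0.99595703125
0.1 [304.05057701 601.92546494 237.52677937] [ 2.31775751e-01  9.72768714e-01 -9.72798242e-04 -2.89519106e-04] [ 0.098305   -0.2295212  -0.44697489] 1.0006868059885252
```

View pics/scene0.png

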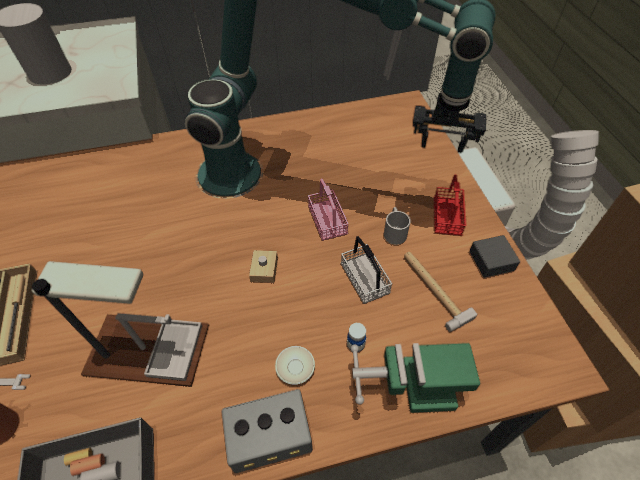

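View pics/top0.png

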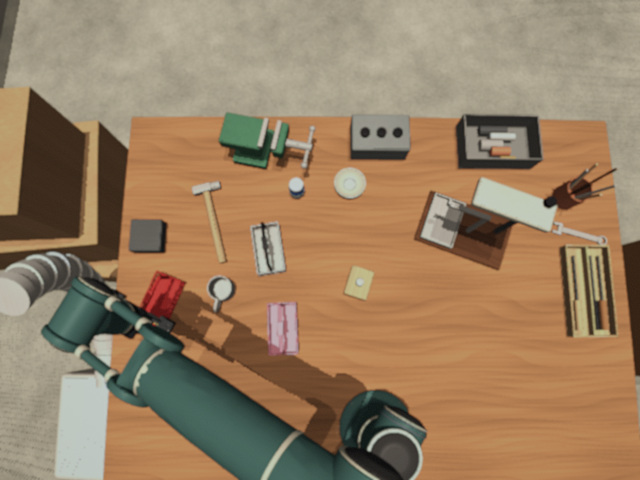

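The scene view has three baskets: steel with a black handle (366,272), pink (327,213) and red (450,210). The steel one fits the description, because only it is bare steel wire with a black handle. The stand with the lamp is at (145,330) in scene and (470,230) in top. Next I'll confirm the basket in an enlarged crop and measure both.

```bash
python3 - <<'E'
from h import *
def line(P):
    m=P.mean(0); w,v=np.linalg.eigh(np.cov(P.T)); a=v[:,-1]; return m,a
C={n:cap(n) for n in("scene","top")}
a=cv2.resize(C["scene"]["img"][225:310,320:410],(400,378),interpolation=2)
b=cv2.resize(C["scene"]["img"][255:395,75:220],(391,378),interpolation=2)
cv2.imwrite("pics/crop1.png",np.hstack([a,b])[:,:,::-1])
for n,c in C.items():
    P=cloud(c); c["P"]=P; dark=c["img"].max(2)<70
    r=np.zeros((480,640),bool)
    if n=="scene": r[225:310,320:410]=1
    else: r[205:290,240:295]=1
    z=P[...,2]
    B=P[r&(z>100)&(z<150)]
    print(n,"bail hi n",len(B),B.min(0).round(),B.max(0).round()); m,ax=line(B[:,:2]); print(m.round(1),ax.round(3),"spread",np.ptp((B[:,:2]-m)@ax).round())
    D=P[r&(z>40)&(z<62)]
    rc=cv2.minAreaRect(D[:,:2].astype(np.float32)); print("rim",len(D),rc)
    # stand
    r=np.zeros((480,640),bool)
    if n=="scene": r[255:395,30:220]=1
    else: r[170:275,405:565]=1
    L=P[r&(z>325)&(z<350)&(c["img"].min(2)>150)]; print("lamp",len(L),cv2.minAreaRect(L[:,:2].astype(np.float32)),np.median(L[:,2]))
    H=P[r&(z>172)&(z<205)]; print("hook",len(H),H.mean(0).round(1),line(H[:,:2])[1].round(3),H.min(0).round(),H.max(0).round())
    W=P[r&(z>6)&(z<50)]; print("base",len(W),cv2.minAreaRect(W[:,:2].astype(np.float32)))
    for nm,zz in(("all",z),):
        pass
E
```

```text
scene bail hi n 218 [461. 307. 100.] [591. 336. 139.]
[531.6 322.3] [-0.985 -0.171] spread 132.0
rim 399 ((488.6022033691406, 328.95904541015625), (263.56024169921875, 239.12698364257812), 72.87513732910156)
lamp 2613 ((586.1460571289062, -306.65838623046875), (195.42674255371094, 70.3426284790039), 69.58529663085938) 338.86007503875305
hook 504 [ 608.5 -265.2  185.2] [0.189 0.982] [ 581. -393.  173.] [ 637. -184.  204.]
base 6423 ((496.3499755859375, -356.5625), (550.8636474609375, 387.8077087402344), 79.50452423095703)
top bail hi n 192 [456. 309. 101.] [586. 336. 139.]
[519.3 322.9] [-0.986 -0.168] spread 131.0
rim 214 ((522.0343017578125, 323.45623779296875), (151.27603149414062, 85.52313995361328), 9.500836372375488)
lamp 2132 ((583.1101684570312, -304.9642639160156), (196.22378540039062, 72.12578582763672), 69.53907775878906) 337.025417966741
hook 269 [ 606.1 -241.   183.3] [0.345 0.938] [ 579. -301.  172.] [ 634. -182.  201.]
base 4280 ((618.128173828125, -355.96978759765625), (510.4080810546875, 334.78363037109375), 89.68753814697266)
```

View pics/crop1.png

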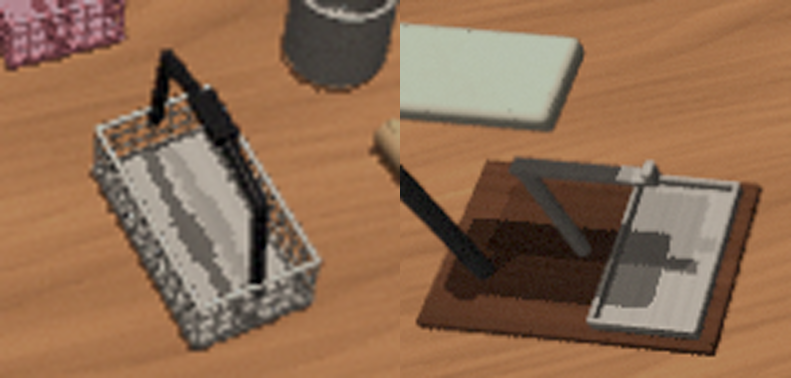

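The crop confirms the target: a bare steel wire basket with a black bail and pad, and the look-alikes next to it are pink and red. On the right of the crop is the stand. The hook tip is at crop (648,170), with the hook opening over the tray and the lamp above it.

The sizes agree with the spec:
- **Basket rim:** 151x85.5 mm, so the basket is at about (523,323) with yaw 0.168.
- **Lamp:** 196x71 mm, top at 338 mm, so the seat is at about (611,-235) with yaw -0.356.
- **Hook line:** it matches that yaw.

Next I'll work out the approach.

```bash
cat >> h.py <<'E'
BK=(np.array([523.,323,0]),0.168); ST=(np.array([611.,-235.5,0]),-0.356)
def pose(fr,g,lean=40.,back=0.):
    """TCP and rotation with the grasp point at g (mm) in frame fr, leaning back, retreated along the tool axis"""
    Rz=R.from_euler("z",fr[1]).as_matrix(); t=np.radians(lean)
    zt=Rz@[np.sin(t),0,-np.cos(t)]; yt=Rz@[0,1,0]
    return fr[0]+Rz@np.array(g,float)+(19-back)*zt, R.from_matrix(np.c_[np.cross(yt,zt),yt,zt])
def go(p,r):
    s=monitor.state(); d=(r*R.from_quat(s["tool_rot"]).inv()).as_rotvec()/np.pi
    print("shift",((p-s["tool_pos"])/1000).round(4),"turn",d.round(4),"deg",np.linalg.norm(d)*180,"->",p.round())
E
python3 - <<'E'
from h import *
go(*pose(BK,(-36,0,123),back=80)); go(*pose(BK,(-36,0,123)))
c=cap("top");P=cloud(c);m=(P[...,2]>60)&(P[...,2]<150)
v,u=np.nonzero(m);k=(u>262)&(u<305)&(v>295)&(v<360);Q=P[v[k],u[k]];print("pink hi",Q.min(0).round(),Q.max(0).round())
E
```

```text
shift [ 0.1447 -0.2917 -0.0681] turn [-0.0333 -0.2234  0.1942] deg 53.6184357400099 -> [449. 310. 170.]
shift [ 0.1954 -0.2831 -0.1294] turn [-0.0333 -0.2234  0.1942] deg 53.6184357400099 -> [500. 319. 108.]
pink hi [214. 266.  61.] [352. 284. 139.]
```

Call:
{"op": "drive_tool", "data": {
  "commands": [
    [[0.03,-0.06,0.0],[-0.007,-0.045,0.039]],
    [[0.06,-0.12,0.0],[-0.013,-0.09,0.078]],
    [[0.09,-0.18,0.0],[-0.02,-0.134,0.117]],
    [[0.12,-0.24,0.0],[-0.027,-0.179,0.155]],
    [[0.145,-0.292,-0.03],[-0.033,-0.223,0.194]]
  ],
  "fingers": 0
}}

```text
t: 0.88
tool_pos: [442.6, 326.9, 218.3]
tool_rot: [-0.081, 0.935, 0.031, 0.344]
force: [2.3, -0.4, -0.1]
width: 0.998
```

```bash
python3 - <<'E'
from h import *
s=monitor.state();print(s["t"],s["tool_pos"],np.round(s["joint_pos"],2),s["force"])
go(*pose(BK,(-36,0,123),back=80)); go(*pose(BK,(-36,0,123)))
c=cap("wrist");save(c,"w1.png")
P=cloud(c);z=P[...,2];k=(z>100)&(z<145)&(c["img"].max(2)<80)&(abs(P[...,0]-523)<80)&(abs(P[...,1]-323)<40);Q=P[k]
print(len(Q),Q.min(0).round(),Q.max(0).round(),Q.mean(0).round())
q=(Q-BK[0])@R.from_euler("z",.168).as_matrix();print(np.polyfit(q[:,0],q[:,1],1),np.ptp(q,axis=0),q.min(0),q.max(0))
E
```

```text
0.875 [442.64220407 326.88607481 218.29507765] [ 0.84 -0.26  2.33 -0.75  0.63 -0.39] [ 2.25677471 -0.3663871  -0.14952577]
shift [ 0.0062 -0.0165 -0.0486] turn [-0.0012  0.0022 -0.0019] deg 0.5615541018072141 -> [449. 310. 170.]
shift [ 0.0569 -0.0079 -0.1098] turn [-0.0012  0.0022 -0.0019] deg 0.5615541018072141 -> [500. 319. 108.]
1810 [457. 308. 100.] [584. 335. 136.] [496. 318. 126.]
[-0.00662206 -0.93530229] [129.62510179  13.00874926  35.67579913] [-67.41455937  -7.667515   100.03765676] [ 62.21054242   5.34123426 135.71345589]
```

View pics/w1.png

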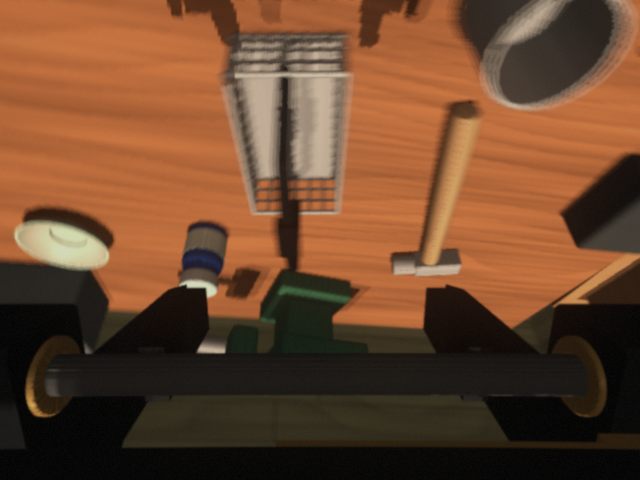

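The wrist view shows the bail running straight down the middle, between the fingers at (285,150). It puts the basket centre at (520.5,322), within 3 mm of my estimate. I'll go down along the tool axis.

Call:
{"op": "drive_tool", "data": {
  "commands": [
    [[0.003,-0.017,-0.049],[0,0.002,-0.002]],
    [[0.003,-0.017,-0.049],[0,0.002,-0.002]],
    [[0.028,-0.013,-0.08],[0,0.002,-0.002]],
    [[0.054,-0.009,-0.11],[0,0.002,-0.002]],
    [[0.054,-0.009,-0.11],[0,0.002,-0.002]]
  ]
}}

```text
t: 1.55
tool_pos: [489.4, 303.9, 88.5]
tool_rot: [-0.082, 0.939, 0.019, 0.333]
force: [-0.5, 0.5, 1.0]
width: 1.001
```

Call:
{"op": "drive_tool", "data": {
  "commands": [
    [[0,0,0],[0,0,0]],
    [[0,0,0],[0,0,0]],
    [[0,0,0],[0,0,0]],
    [[0,0,0],[0,0,0]],
    [[0,0,0],[0,0,0]]
  ]
}}

```text
t: 2.17
tool_pos: [489.3, 304.0, 88.9]
tool_rot: [-0.082, 0.939, 0.019, 0.333]
force: [-0.0, 0.1, -0.6]
width: 1.002
```

```bash
sed -i 's/^BK=(np.array(\[523.,323,0\])/BK=(np.array([520.5,322,0])/' h.py; python3 - <<'E'
from h import *
s=monitor.state();print(s["t"],s["tool_pos"],s["force"])
go(*pose(BK,(-36,0,123)))
c=cap("wrist");save(c,"w2.png")
E
```

```text
2.175 [489.26464389 303.95155746  88.86907616] [-0.01311464  0.07622169 -0.62359796]
shift [0.0078 0.0141 0.0196] turn [ 0.0068 -0.0048  0.0002] deg 1.4949453206202932 -> [497. 318. 108.]
```

View pics/w2.png

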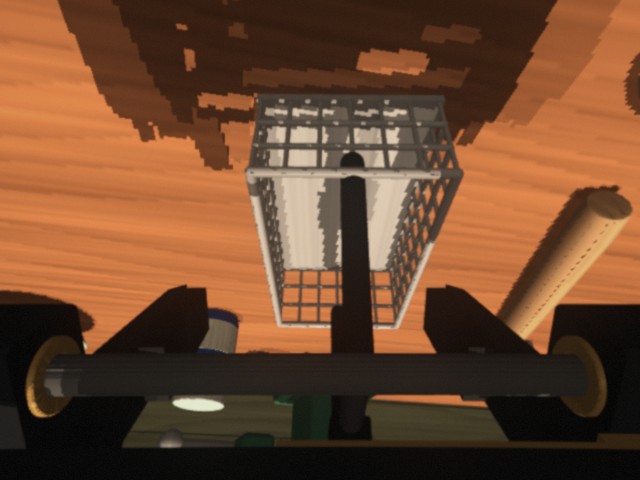

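The wrist view shows the bail between the open fingers. The tool settled about 20 mm too deep and 14 mm off to one side, because it was still moving when I measured. I'll correct that before closing.

Call:
{"op": "drive_tool", "data": {
  "commands": [
    [[0.004,0.007,0.01],[0.007,-0.005,0]],
    [[0.008,0.014,0.02],[0.007,-0.005,0]],
    [[0.008,0.014,0.02],[0.007,-0.005,0]],
    [[0.008,0.014,0.02],[0.007,-0.005,0]],
    [[0.008,0.014,0.02],[0.007,-0.005,0]]
  ]
}}

```text
t: 2.85
tool_pos: [496.9, 317.4, 108.1]
tool_rot: [-0.078, 0.936, 0.029, 0.341]
force: [0.2, -0.1, 0.5]
width: 1.003
```

```bash
python3 - <<'E'
from h import *
go(*pose(BK,(-36,0,123)))
E
```

```text
shift [0.0001 0.0006 0.0003] turn [-0.     -0.0001  0.0003] deg 0.05949004122274915 -> [497. 318. 108.]
```

Call:
{"op": "drive_tool", "data": {
  "commands": [
    [[0,0,0],[0,0,0]],
    [[0,0,0],[0,0,0]],
    [[0,0,0],[0,0,0]],
    [[0,0,0],[0,0,0]],
    [[0,0,0],[0,0,0]]
  ],
  "fingers": 1
}}

```text
t: 3.48
tool_pos: [496.9, 317.5, 108.2]
tool_rot: [-0.078, 0.936, 0.029, 0.341]
force: [-0.1, 0.1, 1.1]
width: 0.452
```

Call:
{"op": "drive_tool", "data": {
  "commands": [
    [[0,0,0],[0,0,0]],
    [[0,0,0],[0,0,0]],
    [[0,0,0],[0,0,0]],
    [[0,0,0],[0,0,0]],
    [[0,0,0],[0,0,0]]
  ]
}}

```text
t: 4.1
tool_pos: [496.9, 317.8, 108.2]
tool_rot: [-0.079, 0.936, 0.029, 0.341]
force: [-1.3, 1.8, 1.2]
width: 0.094
```

Call:
{"op": "drive_tool", "data": {
  "commands": [
    [[0,0,0.015],[0,0,0]],
    [[0,0,0.03],[0,0,0]],
    [[0,0,0.06],[0,0,0]],
    [[0,0,0.09],[0,0,0]],
    [[0,0,0.12],[0,0,0]]
  ]
}}

```text
t: 4.72
tool_pos: [495.7, 316.4, 226.9]
tool_rot: [-0.078, 0.937, 0.028, 0.339]
force: [-1.0, 1.2, -3.4]
width: 0.093
```

Call:
{"op": "drive_tool", "data": {
  "commands": [
    [[0,0,0],[0,0,0]],
    [[0,0,0],[0,0,0]],
    [[0,0,0],[0,0,0]],
    [[0,0,0],[0,0,0]],
    [[0,0,0],[0,0,0]]
  ]
}}

```text
t: 5.35
tool_pos: [495.5, 316.3, 226.1]
tool_rot: [-0.078, 0.937, 0.027, 0.339]
force: [0.3, 0.6, -3.9]
width: 0.096
```

```bash
python3 - <<'E'
from h import *
for n in("scene","wrist"):
    c=cap(n); C=c["img"]; save(c,n+"3.png")
    if n=="scene": a=C[150:390,250:490]
    else: b=C
cv2.imwrite("pics/lift.png",np.hstack([cv2.resize(a,(400,400)),cv2.resize(b,(400,400))])[:,:,::-1])
s=monitor.state();print(s["tool_pos"],s["width"],s["force"],s["torque"])
E
```

```text
[495.60498575 316.39840137 226.53337371] 0.09598430772918318 [-0.20893197  0.35000668 -2.86169996] [-0.10534498  0.74283684 -0.05559388]
```

View pics/lift.png

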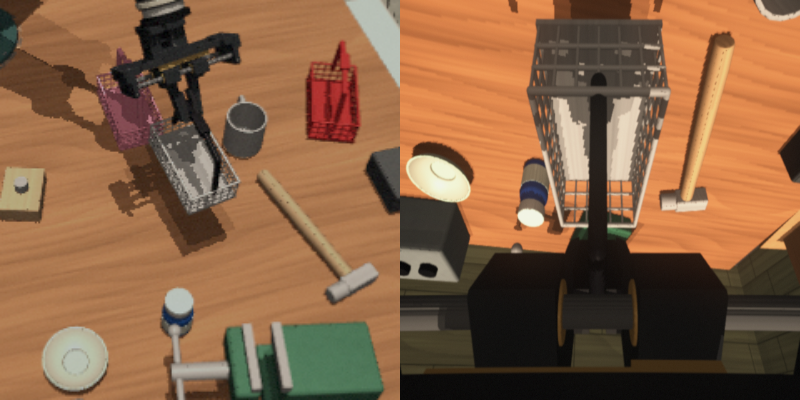

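The basket is lifted and held, with an opening of about 8.5 mm on the 10 mm bar. The views show it clear of the bench with its neighbours untouched. Next I'll check the tilt and compute the staging pose beyond the hook tip.

```bash
cat >> h.py <<'E'
def tilt(fr,zlo,zhi,w=75):
    """near/far ends of the basket rim by wrist depth, in frame fr (z up)"""
    c=cap("wrist");P=(cloud(c)-fr[0])@R.from_euler("z",fr[1]).as_matrix()
    k=(abs(P[...,1])<30)&(abs(P[...,0])<50)&(P[...,2]>zlo)&(P[...,2]<zhi)&(c["img"].min(2)>90)
    Q=P[k]; A=np.c_[Q[:,:2],np.ones(len(Q))]
    for _ in range(8):
        x=np.linalg.lstsq(A,Q[:,2],rcond=None)[0]; e=abs(Q[:,2]-A@x); g=e<max(3,np.percentile(e,80)); A,Q=A[g],Q[g]
    print("floor n",len(Q),"slope deg x,y",np.degrees(np.arctan(x[:2])).round(1),"z0",x[2].round(1),"resid",np.std(Q[:,2]-A@x).round(2))
    return P,c
E
python3 - <<'E'
from h import *
s=monitor.state(); d=np.array(s["tool_pos"])-pose(BK,(-36,0,123))[0]; print(d)
tilt((BK[0]+[d[0],d[1],0],.168),85,150)
go(*pose(ST,(-36,115,245))); go(*pose(ST,(-36,115,208))); go(*pose(ST,(-36,0,208)))
E
```

```text
[ -1.44287269  -1.6241484  118.08821813]
floor n 4832 slope deg x,y [-7.4  0.4] z0 117.4 resid 0.43
shift [ 0.1331 -0.4358  0.0038] turn [ 0.0004 -0.0014 -0.1662] deg 29.91777928732307 -> [ 629. -119.  230.]
shift [ 0.1331 -0.4358 -0.0332] turn [ 0.0004 -0.0014 -0.1662] deg 29.91777928732307 -> [ 629. -119.  193.]
shift [ 0.093  -0.5436 -0.0332] turn [ 0.0004 -0.0014 -0.1662] deg 29.91777928732307 -> [ 589. -227.  193.]
```

Call:
{"op": "drive_tool", "data": {
  "commands": [
    [[0.007,-0.022,0.0],[0,0,-0.008]],
    [[0.02,-0.065,0.002],[0,0,-0.025]],
    [[0.033,-0.11,0.003],[0,0,-0.042]],
    [[0.047,-0.155,0.004],[0,0,-0.059]],
    [[0.06,-0.2,0.004],[0,0,-0.076]]
  ]
}}

```text
t: 6.12
tool_pos: [556.0, 115.0, 231.1]
tool_rot: [0.035, 0.94, -0.013, 0.34]
force: [0.1, -0.6, -3.0]
width: 0.088
```

```bash
python3 - <<'E'
from h import *
go(*pose(ST,(-36,115,245),45))
E
```

```text
shift [ 0.074  -0.2349  0.0004] turn [-0.0057 -0.0285 -0.0896] deg 16.96102760251522 -> [ 630. -120.  232.]
```

Call:
{"op": "drive_tool", "data": {
  "commands": [
    [[0.015,-0.047,0.0],[-0.001,-0.006,-0.018]],
    [[0.03,-0.094,0.0],[-0.002,-0.011,-0.036]],
    [[0.045,-0.141,0.0],[-0.003,-0.017,-0.054]],
    [[0.06,-0.188,0.0],[-0.005,-0.023,-0.072]],
    [[0.074,-0.225,0.0],[-0.006,-0.028,-0.09]]
  ]
}}

```text
t: 6.75
tool_pos: [630.0, -112.3, 231.2]
tool_rot: [0.165, 0.909, -0.069, 0.376]
force: [-0.9, -0.3, -3.2]
width: 0.093
```

Call:
{"op": "drive_tool", "data": {
  "commands": [
    [[0,0,0],[0,0,0]],
    [[0,0,0],[0,0,0]],
    [[0,0,0],[0,0,0]],
    [[0,0,0],[0,0,0]],
    [[0,0,0],[0,0,0]]
  ]
}}

```text
t: 7.38
tool_pos: [630.0, -111.5, 231.4]
tool_rot: [0.165, 0.909, -0.069, 0.376]
force: [0.2, 1.0, -4.3]
width: 0.093
```

```bash
python3 - <<'E'
from h import *
s=monitor.state(); d=np.array(s["tool_pos"])-pose(ST,(-36,0,123),45)[0]; print(d,s["force"])
P,c=tilt((ST[0]+[d[0],d[1],0],ST[1]),85,160)
# pad: dark points, bail top in the stand frame shifted to the basket
k=(c["img"].max(2)<80)&(abs(P[...,1])<15)&(P[...,0]>-15)&(P[...,0]<90)&(P[...,2]>200)&(P[...,2]<300)
Q=P[k]
for x in range(-15,75,8):
    q=Q[(Q[:,0]>=x)&(Q[:,0]<x+8)]
    if len(q): print(x,len(q),q[:,2].max().round(),np.median(q[:,2]).round(),q[:,1].min().round(),q[:,1].max().round())
go(*pose(ST,(-36,115,214),45)); go(*pose(ST,(-36,0,214),45))
save(cap("scene"),"s5.png")
E
```

```text
[ 40.19647496 116.08922091 121.87833707] [ 0.19294693  1.00683088 -4.30352645]
floor n 6244 slope deg x,y [-3.6  1. ] z0 124.3 resid 0.46
shift [-0.0001 -0.0081 -0.0308] turn [ 0.0004 -0.0004  0.0011] deg 0.2263836172564929 -> [ 630. -120.  201.]
shift [-0.0402 -0.1159 -0.0308] turn [ 0.0004 -0.0004  0.0011] deg 0.2263836172564929 -> [ 590. -228.  201.]
```

Call:
{"op": "drive_tool", "data": {
  "commands": [
    [[0,-0.004,-0.015],[0,0,0]],
    [[0,-0.008,-0.031],[0,0,0.001]],
    [[0,-0.008,-0.031],[0,0,0.001]],
    [[0,-0.008,-0.031],[0,0,0.001]],
    [[0,-0.008,-0.031],[0,0,0.001]]
  ]
}}

```text
t: 8.1
tool_pos: [630.8, -119.7, 201.7]
tool_rot: [0.163, 0.909, -0.068, 0.377]
force: [0.4, 0.7, -2.1]
width: 0.099
```

```bash
python3 - <<'E'
from h import *
Rz=R.from_euler("z",ST[1]).as_matrix(); I=[]
for n in("scene","top"):
    c=cap(n); P=(cloud(c)-ST[0])@Rz; x,y,z=np.moveaxis(P,-1,0); dark=c["img"].max(2)<75
    h=(z>176)&(z<206)&(abs(x)<25)&(y>-60)&(y<62); Q=P[h]; print(n,"hook",h.sum(),np.median(Q[:,0]).round(1),Q.min(0).round(),Q.max(0).round())
    b=(z>185)&(z<240)&(abs(y-115)<14)&(x>-25)&(x<75); Q=P[b]; print("bail",b.sum(),Q.min(0).round(),Q.max(0).round())
    w=b&(abs(x)<40)
    r=(z>120)&(z<155)&(abs(y-115)<60)&(abs(x)<95); Q=P[r].astype(np.float32); print("rim",r.sum(),cv2.minAreaRect(Q[:,:2]),Q.min(0).round(),Q.max(0).round())
    I.append(cv2.resize(c["img"][210:370,60:260] if n=="scene" else c["img"][170:290,370:570],(400,320)))
cv2.imwrite("pics/pre.png",np.hstack(I)[:,:,::-1])
go(*pose(ST,(-36,115,214),45)); go(*pose(ST,(-36,0,214),45))
E
```

```text
scene hook 375 3.2 [ -8. -60. 176.] [ 11.  54. 201.]
bail 332 [-25. 101. 185.] [ 73. 127. 231.]Traceback (most recent call last):
  File "<stdin>", line 8, in <module>
cv2.error: OpenCV(4.12.0) /io/opencv/modules/imgproc/src/convhull.cpp:143: error: (-215:Assertion failed) total >= 0 && (depth == CV_32F || depth == CV_32S) in function 'convexHull'
```

```bash
python3 - <<'E'
from h import *
Rz=R.from_euler("z",ST[1]).as_matrix(); I=[]
for n in("scene","top"):
    c=cap(n); P=(cloud(c)-ST[0])@Rz; x,y,z=np.moveaxis(P,-1,0)
    for nm,m in (("hook",(z>176)&(z<206)&(abs(x)<25)&(y>-20)&(y<62)),("rim",(z>115)&(z<158)&(abs(y-115)<60)&(abs(x)<95)),("bail",(z>160)&(z<235)&(abs(y-115)<20)&(x>5)&(x<90))):
        Q=P[m].astype(np.float32)
        if len(Q)>5: print(n,nm,len(Q),np.median(Q,axis=0).round(1),Q.min(0).round(),Q.max(0).round(),[np.round(k,1) for k in cv2.minAreaRect(np.ascontiguousarray(Q[:,:2]))])
    I.append(cv2.resize(c["img"][210:370,60:260] if n=="scene" else c["img"][170:290,370:570],(400,320)))
cv2.imwrite("pics/pre.png",np.hstack(I)[:,:,::-1])
go(*pose(ST,(-36,115,214),45)); go(*pose(ST,(-36,0,214),45))
E
```

```text
scene hook 250 [  3.   18.1 184.6] [ -7. -20. 176.] [ 11.  54. 203.] [array([ 1.8, 16.9]), array([73.8, 18.5]), np.float64(90.0)]
scene rim 560 [ 29.9 129.7 137. ] [-75.  70. 115.] [ 78. 160. 158.] [array([  1.7, 114.9]), array([153.1,  88.5]), np.float64(0.7)]
scene bail 247 [ 40.7 116.3 217. ] [  5. 105. 160.] [ 74. 124. 230.] [array([ 39.5, 114.6]), array([18.9, 69. ]), np.float64(89.3)]
top hook 153 [ -2.8  17.8 183. ] [-10. -19. 177.] [  7.  55. 199.] [array([-1.1, 17.6]), array([16.7, 74.2]), np.float64(1.1)]
top rim 189 [ 47.4 132.9 134.1] [-79.  73. 116.] [ 74. 160. 156.] [array([ -2.6, 116.9]), array([ 86.5, 153.6]), np.float64(89.7)]
top bail 93 [ 33.3 117.1 215.3] [  5. 108. 165.] [ 67. 124. 228.] [array([ 35.6, 117.9]), array([61.7, 15.4]), np.float64(3.5)]
shift [-0.0005 -0.0001 -0.0006] turn [ 0.0005 -0.      0.0002] deg 0.0884144721326483 -> [ 630. -120.  201.]
shift [-0.0405 -0.1079 -0.0006] turn [ 0.0005 -0.      0.0002] deg 0.0884144721326483 -> [ 590. -228.  201.]
```

View pics/pre.png

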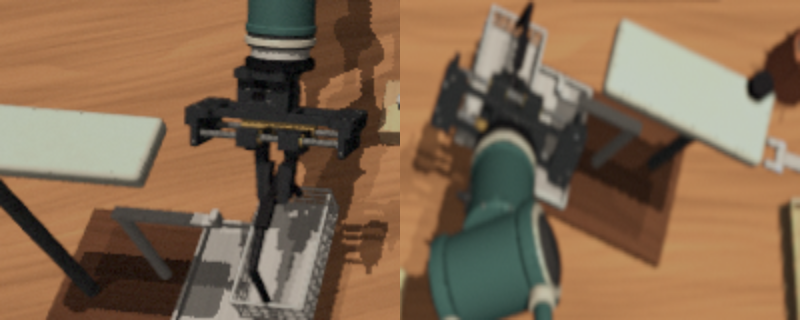

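The basket is level with the tray's left end. In each view the rim centre and the hook agree in stand x within about 2 mm (scene 1.7 and 1.8, top -2.6 and -1.1). The pad is about 14 mm above the tip. Now I'll insert it along the hook.

Call:
{"op": "drive_tool", "data": {
  "commands": [
    [[-0.006,-0.016,0],[0,0,0]],
    [[-0.015,-0.04,0],[0,0,0]],
    [[-0.024,-0.065,0],[0,0,0]],
    [[-0.033,-0.088,0],[0,0,0]],
    [[-0.0405,-0.108,0],[0,0,0]]
  ]
}}

```text
t: 8.88
tool_pos: [589.6, -228.5, 201.6]
tool_rot: [0.163, 0.909, -0.069, 0.377]
force: [0.7, -0.2, -3.5]
width: 0.088
```

Call:
{"op": "drive_tool", "data": {
  "commands": [
    [[0,0,0],[0,0,0]],
    [[0,0,0],[0,0,0]],
    [[0,0,-0.005],[0,0,0]],
    [[0,0,-0.01],[0,0,0]],
    [[0,0,-0.015],[0,0,0]]
  ]
}}

```text
t: 9.5
tool_pos: [589.5, -227.9, 185.8]
tool_rot: [0.163, 0.909, -0.068, 0.377]
force: [-1.2, 0.1, -2.9]
width: 0.092
```

```bash
python3 - <<'E'
from h import *
go(*pose(ST,(-36,0,214),45)); go(*pose(ST,(-36,0,184),45))
s=monitor.state();print(s["force"],s["torque"])
tilt(ST,50,130)
c=cap("scene");cv2.imwrite("pics/in.png",cv2.resize(c["img"][230:380,60:260],(800,600))[:,:,::-1])
E
```

```text
shift [0.0003 0.0002 0.0148] turn [ 0.0004 -0.0002 -0.0002] deg 0.09133064231917044 -> [ 590. -228.  201.]
shift [ 0.0003  0.0002 -0.0152] turn [ 0.0004 -0.0002 -0.0002] deg 0.09133064231917044 -> [ 590. -228.  171.]
[-1.20559892  0.14101542 -2.88421732] [ 0.3061277   0.73742408 -0.03893861]
floor n 2772 slope deg x,y [-3.9  1.2] z0 78.4 resid 0.43
```

View pics/in.png

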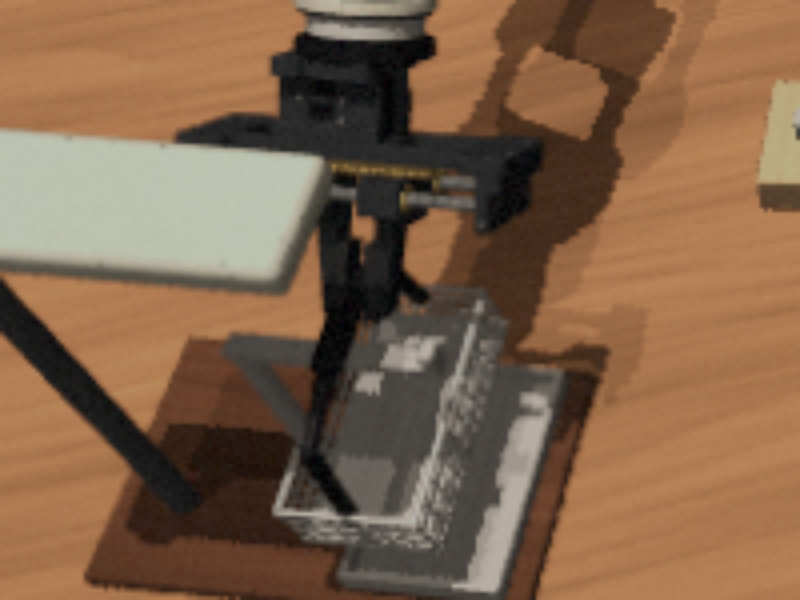

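The bail now spans the hook bar between the post and the tip, with the basket over the tray. I'll lower it until it touches.

Call:
{"op": "drive_tool", "data": {
  "commands": [
    [[0,0,-0.004],[0,0,0]],
    [[0,0,-0.007],[0,0,0]],
    [[0,0,-0.01],[0,0,0]],
    [[0,0,-0.012],[0,0,0]],
    [[0,0,-0.012],[0,0,0]]
  ]
}}

```text
t: 10.22
tool_pos: [588.9, -227.8, 172.8]
tool_rot: [0.163, 0.91, -0.068, 0.376]
force: [0.1, 0.6, -4.0]
width: 0.094
```

Call:
{"op": "drive_tool", "data": {
  "commands": [
    [[0,0,-0.001],[0,0,0]],
    [[0,0,-0.002],[0,0,0]],
    [[0,0,-0.003],[0,0,0]],
    [[0,0,-0.003],[0,0,0]],
    [[0,0,-0.003],[0,0,0]]
  ]
}}

```text
t: 10.85
tool_pos: [589.2, -228.0, 170.4]
tool_rot: [0.163, 0.909, -0.068, 0.376]
force: [-1.3, 0.7, -1.1]
width: 0.094
```

```bash
python3 - <<'E'
from h import *
s=monitor.state();print(s["tool_pos"],s["force"],s["torque"])
tilt(ST,40,115); go(*pose(ST,(-36,0,183),45))
E
```

```text
[ 589.23690784 -228.04694099  170.36448005] [-1.25840013  0.68893756 -1.08264381] [0.16938838 0.51444925 0.00473248]
floor n 3108 slope deg x,y [-0.5  1. ] z0 65.0 resid 0.44
shift [ 0.0006  0.0004 -0.0008] turn [ 0.0003 -0.0004  0.    ] deg 0.0869756040107196 -> [ 590. -228.  170.]
```

It has touched: the weight is coming off the gripper and the basket has levelled to -0.5°. Now I'll release and back off along the tool axis.

Call:
{"op": "drive_tool", "data": {
  "commands": [
    [[0,0,0],[0,0,0]],
    [[0,0,0],[0,0,0]],
    [[0,0,0],[0,0,0]],
    [[0,0,0],[0,0,0]],
    [[0,0,0],[0,0,0]]
  ],
  "fingers": 0.5
}}

```text
t: 11.52
tool_pos: [589.3, -228.1, 170.4]
tool_rot: [0.163, 0.909, -0.068, 0.376]
force: [-0.2, 0.4, -0.7]
width: 0.496
```

```bash
python3 - <<'E'
from h import *
s=monitor.state();print(s["width"],s["force"],s["torque"])
tilt(ST,40,115)
E
```

```text
0.49643975141712343 [-0.24139825  0.43374582 -0.72337177] [0.12497462 0.30291302 0.02428455]
floor n 3424 slope deg x,y [-2.4  0.7] z0 64.7 resid 0.45
```

Call:
{"op": "drive_tool", "data": {
  "commands": [
    [[-0.007,0.003,0.007],[0,0,0]],
    [[-0.02,0.007,0.021],[0,0,0]],
    [[-0.04,0.015,0.042],[0,0,0]],
    [[-0.066,0.025,0.07],[0,0,0]],
    [[-0.09,0.034,0.095],[0,0,0]]
  ]
}}

```text
t: 12.2
tool_pos: [498.4, -193.7, 266.1]
tool_rot: [0.163, 0.909, -0.068, 0.376]
force: [0.4, -0.3, 0.1]
width: 0.501
```

Call:
{"op": "drive_tool", "data": {
  "commands": [
    [[-0.02,0.007,0.02],[0,0,0]],
    [[-0.03,0.01,0.03],[0,0,0]],
    [[-0.03,0.01,0.03],[0,0,0]],
    [[-0.03,0.01,0.03],[0,0,0]],
    [[-0.03,0.01,0.03],[0,0,0]]
  ]
}}

```text
t: 12.82
tool_pos: [468.4, -183.7, 294.8]
tool_rot: [0.163, 0.91, -0.068, 0.375]
force: [0.6, 0.1, 0.2]
width: 0.5
```

Call:
{"op": "drive_tool", "data": {
  "commands": [
    [[0,0,0],[0,0,0]],
    [[0,0,0],[0,0,0]],
    [[0,0,0],[0,0,0]],
    [[0,0,0],[0,0,0]],
    [[0,0,0],[0,0,0]]
  ]
}}

```text
t: 13.45
tool_pos: [468.4, -183.7, 294.9]
tool_rot: [0.163, 0.91, -0.068, 0.375]
force: [-0.4, -0.3, 0.1]
width: 0.502
```

Call:
{"op": "drive_tool", "data": {
  "commands": [
    [[0,0,0],[0,0,0]],
    [[0,0,0],[0,0,0]],
    [[0,0,0],[0,0,0]],
    [[0,0,0],[0,0,0]],
    [[0,0,0],[0,0,0]]
  ]
}}

```text
t: 14.08
tool_pos: [468.4, -183.6, 294.9]
tool_rot: [0.163, 0.91, -0.068, 0.375]
force: [0.3, -0.6, 0.2]
width: 0.502
```

```bash
python3 - <<'E'
from h import *
for _ in range(3): tilt(ST,40,115)
s=monitor.state();print(s["t"],s["tool_pos"],s["force"])
I=[cap("scene")["img"][230:380,60:260],cap("wrist")["img"]]
cv2.imwrite("pics/end.png",np.hstack([cv2.resize(i,(400,300)) for i in I])[:,:,::-1])
E
```

```text
floor n 1368 slope deg x,y [-3.9 -0.1] z0 64.8 resid 0.51
floor n 1376 slope deg x,y [-3.9 -0.1] z0 64.9 resid 0.54
floor n 1374 slope deg x,y [-4. -0.] z0 64.8 resid 0.52
14.225 [ 468.40764651 -183.67286487  294.92309608] [ 0.22348175  0.5508288  -0.29179983]
```

View pics/end.png

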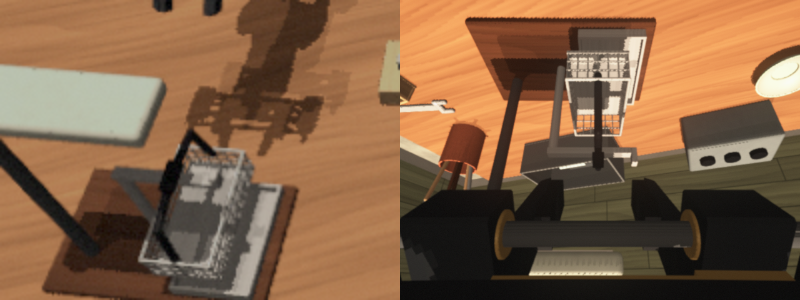

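It's hanging on the hook over the tray with the gripper clear. The wrist depth reads a steady -4° slope, so I'll check that against the scene camera and against the known-level bench.

```bash
python3 - <<'E'
from h import *
Rz=R.from_euler("z",ST[1]).as_matrix()
def fit(Q,t):
    if len(Q)<30: print(t,len(Q)); return
    A=np.c_[Q[:,:2],np.ones(len(Q))]
    for _ in range(8):
        x=np.linalg.lstsq(A,Q[:,2],rcond=None)[0]; e=abs(Q[:,2]-A@x); g=e<max(3,np.percentile(e,85)); A,Q=A[g],Q[g]
    print(t,len(Q),"slope",np.degrees(np.arctan(x[:2])).round(2),"z0",x[2].round(1))
for n in("wrist","scene","top"):
    c=cap(n);P=(cloud(c)-ST[0])@Rz;x,y,z=np.moveaxis(P,-1,0);im=c["img"]
    fit(P[(abs(z)<25)&(abs(x)<170)&(y>95)&(y<250)],n+" bench")
    fit(P[(abs(z-12)<9)&(abs(x)<80)&(y<-70)&(y>-190)],n+" base")
    fit(P[(abs(x)<62)&(abs(y)<35)&(z>45)&(z<85)],n+" floor")
    for lo,hi in((-80,-66),(66,82)):
        m=(x>lo)&(x<hi)&(abs(y)<46)&(z>60)&(z<150)&(abs(y)>9); q=z[m]
        if len(q)>5: print(n,"rim top",lo,len(q),np.percentile(q,[90,98]).round(1))
    m=(abs(x)<100)&(abs(y)<50)&(z>100)&(z<150)&(im.min(2)>90);print(n,"rim x",x[m].min().round(),x[m].max().round(),"y",y[m].min().round(),y[m].max().round()) if m.any() else 0
    m=(abs(x)<80)&(abs(y)<15)&(z>188)&(z<210)&(im.max(2)<90);print(n,"bail",m.sum(),P[m].min(0).round(),P[m].max(0).round()) if m.any() else 0
s=monitor.state();print(s["t"])
E
```

```text
wrist bench 27167 slope [ 0.11 -0.03] z0 -0.2
wrist base 12307 slope [0.05 0.03] z0 11.7
wrist floor 3830 slope [-3.7  -0.11] z0 64.7
wrist rim top -80 2548 [115.6 116.5]
wrist rim top 66 713 [105.7 106.5]
wrist rim x -79.0 71.0 y -44.0 42.0
wrist bail 727 [-59.  -9. 188.] [ 20.   7. 197.]
scene bench 5674 slope [-0.07 -0.06] z0 -0.3
scene base 1676 slope [ 0.6  -0.21] z0 11.0
scene floor 734 slope [-4.22 -0.22] z0 64.2
scene rim top -80 212 [115.1 118. ]
scene rim top 66 175 [106.6 108.6]
scene rim x -78.0 75.0 y -44.0 42.0
scene bail 183 [-59.  -9. 188.] [ 36.  13. 201.]
top bench 3334 slope [0.07 0.11] z0 -2.4
top base 1094 slope [0.02 0.06] z0 10.0
top floor 423 slope [-4.24  0.11] z0 62.4
top rim top -80 148 [114.5 116.5]
top rim top 66 53 [105. 107.]
top rim x -81.0 72.0 y -44.0 43.0
top bail 94 [-62.  -9. 188.] [ 26.  14. 201.]
14.475
```

All three cameras agree that the basket hangs about 4° nose-down, with the bench and base reading level. The roof-shaped bail straddles the 14 mm bar, so its peak sits about 2.4 mm off centre towards +x. "Level" is part of the job and there's plenty of time, so I'll regrip, lift a little, level it and shift it.

```bash
python3 - <<'E'
from h import *
go(*pose(ST,(-35,-1,185),45,back=60)); go(*pose(ST,(-35,-1,185),45))
E
```

```text
shift [ 0.0823 -0.0305 -0.0809] turn [ 0.0001 -0.0009  0.    ] deg 0.16343331696301086 -> [ 551. -214.  214.]
shift [ 0.122  -0.0453 -0.1233] turn [ 0.0001 -0.0009  0.    ] deg 0.16343331696301086 -> [ 590. -229.  172.]
```

Call:
{"op": "drive_tool", "data": {
  "commands": [
    [[0.04,-0.015,-0.04],[0,0,0]],
    [[0.082,-0.03,-0.081],[0,0,0]],
    [[0.096,-0.035,-0.096],[0,0,0]],
    [[0.11,-0.041,-0.11],[0,0,0]],
    [[0.122,-0.045,-0.123],[0,0,0]]
  ]
}}

```text
t: 15.1
tool_pos: [590.9, -228.9, 170.9]
tool_rot: [0.164, 0.91, -0.068, 0.375]
force: [0.5, -0.1, 1.0]
width: 0.496
```

Call:
{"op": "drive_tool", "data": {
  "commands": [
    [[0,0,0],[0,0,0]],
    [[0,0,0],[0,0,0]],
    [[0,0,0],[0,0,0]],
    [[0,0,0],[0,0,0]],
    [[0,0,0],[0,0,0]]
  ],
  "fingers": 1
}}

```text
t: 15.72
tool_pos: [591.0, -229.0, 171.6]
tool_rot: [0.163, 0.91, -0.068, 0.375]
force: [0.0, -0.4, 0.7]
width: 0.095
```

Call:
{"op": "drive_tool", "data": {
  "commands": [
    [[0,0,0],[0,0,0]],
    [[0,0,0],[0,0,0]],
    [[0,0,0.003],[0,0,0]],
    [[0,0,0.006],[0,0,0]],
    [[0,0,0.006],[0,0,0]]
  ]
}}

```text
t: 16.35
tool_pos: [590.5, -228.7, 176.9]
tool_rot: [0.163, 0.91, -0.068, 0.375]
force: [-0.4, 0.3, -4.0]
width: 0.091
```

```bash
cat >> h.py <<'E'
def rim(n,zlo=100,zhi=150):
    c=cap(n);P=(cloud(c)-ST[0])@R.from_euler("z",ST[1]).as_matrix();x,y,z=np.moveaxis(P,-1,0)
    m=(abs(x)<100)&(abs(y)<50)&(z>zlo)&(z<zhi)&(c["img"].min(2)>90); print(n,"rim x",x[m].min().round(1),x[m].max().round(1))
E
python3 - <<'E'
from h import *
s=monitor.state();print(s["width"],s["tool_pos"],s["force"]);tilt(ST,40,115);rim("scene");rim("top")
go(*pose(ST,(-35,-1,191),45))
E
```

```text
0.09090767288206106 [ 590.52568275 -228.69164527  176.93065187] [-0.36303193  0.2594204  -3.97957825]
floor n 2714 slope deg x,y [-7.4  0.1] z0 66.8 resid 0.41
scene rim x -80.3 69.6
top rim x -11.2 67.2
shift [-0.0003 -0.0001  0.0005] turn [ 0.     -0.0011  0.    ] deg 0.19707640594948134 -> [ 590. -229.  178.]
```

```bash
python3 - <<'E'
from h import *
go(*pose(ST,(-37.5,-1,190),52.5))
E
```

```text
shift [-0.0011  0.0002  0.0013] turn [-0.0145 -0.0401  0.0001] deg 7.682191386142727 -> [ 590. -229.  178.]
```

Call:
{"op": "drive_tool", "data": {
  "commands": [
    [[0,0,0.001],[-0.005,-0.013,0]],
    [[-0.001,0,0.001],[-0.01,-0.027,0]],
    [[-0.001,0,0.001],[-0.0145,-0.04,0]],
    [[-0.001,0,0.001],[-0.0145,-0.04,0]],
    [[-0.001,0,0.001],[-0.0145,-0.04,0]]
  ]
}}

```text
t: 17.12
tool_pos: [591.0, -219.9, 193.2]
tool_rot: [0.162, 0.888, -0.085, 0.422]
force: [-0.4, -0.2, -4.0]
width: 0.096
```

```bash
python3 - <<'E'
from h import *
tilt(ST,40,115);rim("scene");rim("top")
s=monitor.state();print(s["force"]);go(*pose(ST,(-37.5,-1,190),52.5));go(*pose(ST,(-37.5,-1,184),52.5))
E
```

```text
floor n 2912 slope deg x,y [-2.5 -0.3] z0 85.5 resid 0.41
scene rim x -79.5 72.0
top rim x -61.6 69.1
[ 0.6977133  -0.31752977 -3.57724049]
shift [-0.0012 -0.0084 -0.0144] turn [ 0.001  -0.0092  0.0045] deg 1.8530868180458233 -> [ 590. -229.  178.]
shift [-0.0012 -0.0084 -0.0204] turn [ 0.001  -0.0092  0.0045] deg 1.8530868180458233 -> [ 590. -229.  172.]
```

```bash
python3 - <<'E'
from h import *
s=monitor.state();print(np.round(s["joint_pos"],3));go(*pose(ST,(-37.5,-1,192),48));go(*pose(ST,(-37.5,-1,184),48))
E
```

```text
[-0.408 -0.155  2.392  0.948  0.026 -2.552]
shift [-0.0021 -0.0081 -0.0136] turn [0.0098 0.0142 0.0044] deg 3.202712370831004 -> [ 589. -228.  179.]
shift [-0.0021 -0.0081 -0.0216] turn [0.0098 0.0142 0.0044] deg 3.202712370831004 -> [ 589. -228.  171.]
```

Joint 5 is near zero at this lean, so joint 6 has swung to its limit. I'll go back to a smaller lean, since what matters for the level is the peak's x position.

```bash
python3 - <<'E'
from h import *
go(*pose(ST,(-37.5,-1,194),43))
E
```

```text
shift [-0.0032 -0.0077 -0.0128] turn [0.0197 0.0401 0.0042] deg 8.083161760964412 -> [ 588. -228.  180.]
```

Call:
{"op": "drive_tool", "data": {
  "commands": [
    [[-0.001,-0.002,-0.002],[0.005,0.01,0.001]],
    [[-0.002,-0.004,-0.005],[0.01,0.02,0.002]],
    [[-0.003,-0.006,-0.009],[0.015,0.03,0.003]],
    [[-0.003,-0.008,-0.011],[0.02,0.04,0.004]],
    [[-0.003,-0.008,-0.013],[0.02,0.04,0.004]]
  ]
}}

```text
t: 17.9
tool_pos: [588.6, -229.0, 180.7]
tool_rot: [0.165, 0.915, -0.065, 0.361]
force: [1.1, -1.2, -2.6]
width: 0.092
```

Call:
{"op": "drive_tool", "data": {
  "commands": [
    [[0,0,0],[0,0,0]],
    [[0,0,0],[0,0,0]],
    [[0,0,0],[0,0,0]],
    [[0,0,0],[0,0,0]],
    [[0,0,0],[0,0,0]]
  ]
}}

```text
t: 18.52
tool_pos: [588.6, -228.9, 180.7]
tool_rot: [0.165, 0.915, -0.065, 0.361]
force: [-0.1, 0.1, -3.0]
width: 0.093
```

```bash
python3 - <<'E'
from h import *
tilt(ST,40,115);rim("scene");rim("top")
s=monitor.state();print(s["force"],np.round(s["joint_pos"],3));go(*pose(ST,(-37.5,-1,194),43));go(*pose(ST,(-37.5,-1,188),43))
E
```

```text
floor n 2766 slope deg x,y [-8.9 -0.3] z0 69.4 resid 0.42
scene rim x -84.1 64.7
top rim x -85.6 62.5
[ 0.23971074  0.72027757 -2.73584596] [-0.442 -0.119  2.312  0.288  0.207 -1.915]
shift [-0.001   0.0011 -0.0006] turn [0.0002 0.0004 0.0001] deg 0.08403145797042263 -> [ 588. -228.  180.]
shift [-0.001   0.0011 -0.0066] turn [0.0002 0.0004 0.0001] deg 0.08403145797042263 -> [ 588. -228.  174.]
```

Call:
{"op": "drive_tool", "data": {
  "commands": [
    [[-0.001,0.001,-0.001],[0,0,0]],
    [[-0.001,0.001,-0.003],[0,0,0]],
    [[-0.001,0.001,-0.005],[0,0,0]],
    [[-0.001,0.001,-0.007],[0,0,0]],
    [[-0.001,0.001,-0.008],[0,0,0]]
  ]
}}

```text
t: 19.3
tool_pos: [587.9, -228.2, 173.1]
tool_rot: [0.165, 0.915, -0.065, 0.362]
force: [-1.0, 0.0, -1.1]
width: 0.091
```

```bash
python3 - <<'E'
from h import *
tilt(ST,40,115);rim("scene");rim("top")
s=monitor.state();print(s["force"]);go(*pose(ST,(-37.5,-1,186),43))
E
```

```text
floor n 3000 slope deg x,y [-5.3 -0.3] z0 64.6 resid 0.43
scene rim x -78.9 70.1
top rim x -83.9 67.2
[-0.40211416  0.44162713 -1.60119012]
shift [-0.0003  0.0003 -0.0012] turn [0.0003 0.0007 0.0001] deg 0.14267030834309136 -> [ 588. -228.  172.]
```

Call:
{"op": "drive_tool", "data": {
  "commands": [
    [[0,0,-0.001],[0,0,0]],
    [[-0.0005,0,-0.002],[0,0,0]],
    [[-0.001,0,-0.003],[0,0,0]],
    [[-0.001,0,-0.004],[0,0,0]],
    [[-0.001,0,-0.004],[0,0,0]]
  ]
}}

```text
t: 20.08
tool_pos: [587.8, -228.6, 170.4]
tool_rot: [0.165, 0.915, -0.066, 0.363]
force: [2.9, 0.1, 0.9]
width: 0.09
```

```bash
python3 - <<'E'
from h import *
tilt(ST,40,115);rim("scene");rim("top")
s=monitor.state();print(s["force"],s["torque"]);go(*pose(ST,(-37.5,-1,183),43))
E
```

```text
floor n 3023 slope deg x,y [-1.4 -0.1] z0 64.6 resid 0.46
scene rim x -64.2 74.7
top rim x -14.1 72.8
[ 4.1803136  -0.57891341  1.21337671] [-0.00451222 -0.30304305  0.11057101]
shift [-0.0001  0.0007 -0.0013] turn [0.0007 0.0013 0.0002] deg 0.2693004409711159 -> [ 588. -228.  169.]
```

Now -1.4°, seated with only light forces. I'll release, back off and check.

Call:
{"op": "drive_tool", "data": {
  "commands": [
    [[0,0,0],[0,0,0]],
    [[0,0,0],[0,0,0]],
    [[0,0,0],[0,0,0]],
    [[0,0,0],[0,0,0]],
    [[0,0,0],[0,0,0]]
  ],
  "fingers": 0.5
}}

```text
t: 20.85
tool_pos: [587.6, -228.6, 170.2]
tool_rot: [0.165, 0.915, -0.066, 0.363]
force: [0.4, 0.1, 0.6]
width: 0.498
```

Call:
{"op": "drive_tool", "data": {
  "commands": [
    [[-0.007,0.003,0.007],[0,0,0]],
    [[-0.02,0.007,0.022],[0,0,0]],
    [[-0.038,0.014,0.044],[0,0,0]],
    [[-0.064,0.024,0.073],[0,0,0]],
    [[-0.087,0.032,0.1],[0,0,0]]
  ]
}}

```text
t: 21.48
tool_pos: [499.3, -196.2, 271.3]
tool_rot: [0.165, 0.915, -0.066, 0.363]
force: [0.2, 0.2, -0.5]
width: 0.502
```

Call:
{"op": "drive_tool", "data": {
  "commands": [
    [[-0.02,0.007,0.02],[0,0,0]],
    [[-0.03,0.01,0.03],[0,0,0]],
    [[-0.03,0.01,0.03],[0,0,0]],
    [[-0.03,0.01,0.03],[0,0,0]],
    [[-0.03,0.01,0.03],[0,0,0]]
  ]
}}

```text
t: 22.1
tool_pos: [469.3, -186.1, 299.6]
tool_rot: [0.165, 0.915, -0.065, 0.361]
force: [-0.2, -0.7, -0.1]
width: 0.498
```

Call:
{"op": "drive_tool", "data": {
  "commands": [
    [[0,0,0],[0,0,0]],
    [[0,0,0],[0,0,0]],
    [[0,0,0],[0,0,0]],
    [[0,0,0],[0,0,0]],
    [[0,0,0],[0,0,0]]
  ]
}}

```text
t: 22.72
tool_pos: [469.3, -186.1, 299.7]
tool_rot: [0.165, 0.915, -0.065, 0.362]
force: [-0.1, 0.3, -0.5]
width: 0.501
```

```bash
python3 - <<'E'
from h import *
for _ in range(3): tilt(ST,40,115)
rim("scene");rim("top");s=monitor.state();print(s["t"],s["tool_pos"],s["force"])
I=[cap("scene")["img"],cap("wrist")["img"]]
cv2.imwrite("pics/end2.png",np.hstack([cv2.resize(i,(400,300),interpolation=3) for i in I])[:,:,::-1])
E
```

```text
floor n 1532 slope deg x,y [-0.4 -0.1] z0 65.0 resid 0.58
floor n 1538 slope deg x,y [-0.3 -0. ] z0 65.0 resid 0.57
floor n 1525 slope deg x,y [-0.4 -0. ] z0 65.0 resid 0.57
scene rim x -74.8 77.0
top rim x -78.7 73.4
22.975 [ 469.26793539 -186.0725073   299.66708436] [-0.38000852 -0.50805644 -0.72376024]
```

View pics/end2.png

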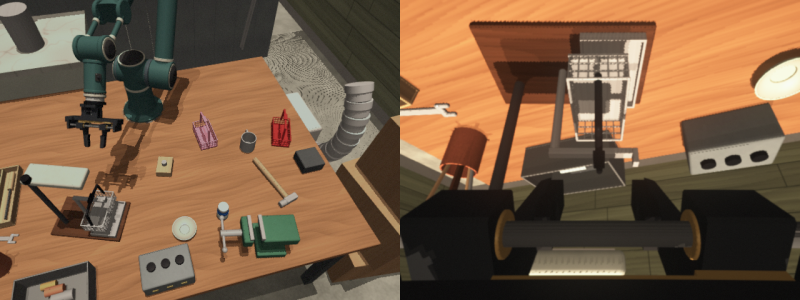

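The basket now hangs level, -0.4° and steady over three readings. The bystanders haven't moved and the gripper is clear. I'm handing it in.

```bash
python3 -c "
from plant import env; print(env.close_job())"
```

```text
the job is handed in; nothing more can be done
None
```

The steel basket with the black handle hangs on the drip stand's hook, over the tray and under the lamp. I handed the job in at about 23 s.

- **First try:** it hung about 4° nose-down, and all three cameras agreed. The bail's peak sat about 2.4 mm off the middle of the hook bar. I gripped it again, lifted it a few millimetres, shifted it about 2.5 mm and released it.
- **Last checks:** the wrist camera reads a tilt of -0.4° along the basket and 0° across it, steady over three readings. The rim's centre is within about 3 mm of the seat in the scene and top views. The gripper is clear and feels no load. By eye, the bystanders and the pink and red look-alikes are where they were.
- **Possible problem:** while I was levelling it, joint 6 once read -2.552 rad against its limit of -2.55. The arm was leaning too far, and I backed off at once. That could count as passing a joint range.
- **Small disagreement:** the scene and top cameras differ by about 4 mm in x, which is roughly their stated calibration error.
- **Pictures:** I viewed 9, within the budget of 10.

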